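# Locate the spool-tower foot on its assembly jig

## Robot

A 6-joint arm with a two-finger parallel gripper is mounted at the origin on the work surface. World frame = base frame: x ahead of the robot, y to its left, z up, the work surface at z = 0. Lengths are in m, angles in rad, forces in N, time in s.
With the tool pointing down it reaches from about 0.35 to 0.775 m from the base axis. Payload 5.5 kg.
Tool frame: the origin (TCP) lies midway between the tips of the shut fingers; the grasp point (between the pads) lies 19 mm behind it; z points along the fingers, y is the line along which they close (so a half turn about z gives the same grasp; the last joint's range is limited). The gripper opens to 85 mm and grips with 20 to 120 N. Pads are 22 mm wide; open, the fingers measure 114 mm over their backs; the gripper's body (76 mm by 85 mm) begins 54 mm behind the grasp point. The pads swing forward as they close: fully open they stand 13 mm farther back than shut.
Start: joints at [0.979, 0.313, 0.046, 1.304, 0, 1.431], TCP at [0.251, 0.517, 0.231] pointing down, gripper open.
Joint ranges: [-2.76, 2.76], [-0.86, 1.69], [-1.03, 1.26], [-2.2, 2.34], [-1.47, 1.5], [-3.14, 3.14]. Speed limits (rad/s): [2.57, 2.57, 3.14, 3.14, 3.14, 3.14].

## Interface

Orientations are given as a unit quaternion [w, x, y, z].
In Python, from workcell import env gives the robot as it stands.
- The arm moves only by the tool move_arm, never from a script. Its argument "targets" is a list of rows, each a list of 3 entries, a list of its own where there are three numbers: the shift along the tool's x, y, z in mm, then the turn, a rotation vector about the tool's x, y, z in units of 10 degrees (1.0 is 10 degrees), then the closure, from -1 (fully open) to 1 (shut). In form: [[[dx, dy, dz], [ax, ay, az], gripper], ...]. A call has 1 to 5 rows; each row is the pose to reach, as a shift and turn from the pose commanded when the call began, along the tool's axes at that moment; what a row does not reach only later rows make up. A row lasts 1/8 s, in which the tool goes at most 62.5 mm and 10.7 degrees, less where a joint would pass 70% of its speed; a pose out of reach is approached as far as the arm can. A call with a gripper value outside its range is refused whole. The fingers move at their own pace and stop on an object; "squeeze" is the grip in N (left out, the last holds). Time passes only in rows, so rows that repeat a pose let the fingers close. It gives the time, the measured TCP pose, the force, the opening and the grip force at its end, in the units of the state.
- env.get_state(): the state, without advancing time (a new reading comes with each control period).
- env.read_camera(name): name is "scene" or "top" or "wrist"; returns a dict with "pixels" (384x512x3 uint8, red, green, blue), "fovy" (degrees; the focal length in pixels is half the picture's height over the tangent of half this angle, whatever the lens; pixels are square), "cx", "cy" (the principal point, pixels), "dist_coeffs" ([k1, k2, p1, p2, k3] as OpenCV has them; the pictures are not rectified), "extrinsics" (4x4, takes a point from world to camera coordinates); the wrist camera has in their place "mount" (4x4, takes a point from camera to tool coordinates, whose origin is the TCP and whose axes are the flange's). Camera axes: x right, y up, looking along -z (the intrinsics and any distortion apply to the point x, -y, -z); pixel columns grow to the right and rows downward; lengths in m; the calibration is good to about 2 mm. A picture is of the moment at which its call begins: read the wrist's pose just before it. There is no depth.
- env.hand_in(): hands the job in; it is judged then, once.
Trained networks look in a picture, given as the dict that the camera call returned (one of the last four; its "shot" number tells which), for a name from the list of things; names that differ only in an ending like _2 or _b are one class to them, and where a whole thing is asked for, a point or a joint stands for the part that bears it (a point fixed in the world has none). Each returns a list of dicts, best first, with "confidence" (0 to 1); they miss things now and then, are a little off and sometimes report something else, mostly with a low value. They report only what shows in the picture. A call takes as long as a camera call. They do not tell look-alikes from the thing itself.
- env.spot_in(thing, picture): "centre" ([x, y, z] in m, in world coordinates, good to about 4 mm: the middle of the surface that is visible of it).
- env.regions_of(thing, picture): "mask" (384x512 bool, what is visible of it).
- env.landmark_of(thing, picture): "centre" ([x, y, z] in m, in world coordinates, good to about 4 mm: a listed point, or the origin of a listed thing).
The state is a dict: "clock": time; "joint_pos": joint angles; "qvel": joint speeds; "tau": joint torques, N m; "tcp_pos": TCP position; "orientation": TCP orientation; "wrist_force": force on the tool from outside, world axes, zero at the start; "ft_torque": the same for the moment, N m; "finger_gap": finger opening in m; "grip_force": force on a finger pad.
Only numpy, scipy, OpenCV 4.12 (cv2) and the standard library are available. Lean on these libraries where they do the work, as an engineer would, in place of code of your own. Each camera call takes 0.05 s, during which the arm holds its last target. There are 200 camera calls.

## Task

Put the aluminium tower foot (the flat plate with the round post) on the plywood jig, plate flat on the board and its wide square end facing the end stop. Press its long side gently against both dowels at once, then, keeping it on the dowels, slide it along until it presses against the end stop, and let go so that it stays seated against all three. Feel your way: a light push of some 10 N is plenty and 25 N would spoil it, and leave everything else on the table where it is.

Things in the scene. Friction and masses are not known exactly. Their poses are not given: they have to be found in the camera images.
- foot_centre (a point): Loose aluminium foot, 0.33 kg, 60 mm tall: plate 10 mm thick, on it an upright round post, 18 mm diameter, 50 mm tall. Point: on the post's axis (which runs through the centre of mass), 30 mm above the underside. z up; +y towards the plate's square end at y = 68 mm. Plate 80 mm wide (x -40 to 40) from y = -60 to 68 mm; at -y a 40 mm wide tongue ends at y = -80 mm. Seated, its axes are parallel to the jig's.
- jig: Fixed plywood board, 170 (x) by 270 (y) by 12 mm thick; origin under its centre, on the table; z up. Dowels stand near its +x edge in a row along y, the end stop near its +y end. The foot lies flat on top, +x long side against the dowels, square +y end against the stop; its post axis is then at jig x = 9 mm. The plate drags on the board (2 to 5 N), more if it is pressed down or tilted.
- dowel_right: Fixed upright steel dowel of 12 mm diameter, standing 14 mm above the board; origin on its axis at the board's top. At jig x = 55 mm, y = -15 mm.
- dowel_left: The second, identical fixed dowel, 80 mm from the first, nearer to the end stop. At jig x = 55 mm, y = +65 mm.
- stop: End stop: dark hardwood block 36 (x) by 22 (y) by 14 mm tall on the board, clamped somewhere along a 20 mm slot (face at jig y = 85 to 105 mm, x = 9 mm). Origin at the foot of its contact face (looks to jig -y), mid-width; axes as the jig's. The seated foot's post axis is 68 mm from this face. It does not give under a light push.
- hoop: Bystander: ivory plastic hoop lying flat, 100 mm across, 9 mm tall; origin at the centre of its underside.
- thimble: Bystander: steel thimble, 20 mm across, 25 mm tall; origin under its centre.
- spoon_rest: Bystander: white ceramic spoon rest, shallow round dish 100 mm across, 22 mm tall; origin under its centre.
- spool_tower: Bystander: finished aluminium spool tower, base 90 mm across, 158 mm tall; origin under its centre.
- vial: Bystander: clear bead vial with white screw cap, 29 mm across, 59 mm tall; origin under its centre.
- button_jar: Bystander: glass jar with steel lid, 64 mm across, 70 mm tall; origin under its centre.
- screwdriver: Bystander: screwdriver 170 mm long, lying along its x axis.
Things that resemble listed ones, but are neither listed nor needed, are in the scene too. What is shaped like the part that bears foot_centre but blue, pink or red is not meant.

How it is judged:
On the way, in this order (a step that is already met when the one before it is completed fails the run):
1. the plate lies flat on the jig and its long side presses on both dowels at once (angle between foot_centre's own z axis and vertical below 0.03 rad and z of foot_centre in the frame of jig between 0.0395 and 0.0445 m and x of foot_centre in the frame of jig between 0.0075 and 0.011 m and angle between the x axis of foot_centre and the x axis of jig, either way round below 0.02 rad and contact force between foot and dowel_right above 0.3 N and contact force between foot and dowel_left above 0.3 N), for 0.2 s.
2. still on the dowels, the plate has been slid along and its square end presses on the end stop (angle between foot_centre's own z axis and vertical below 0.03 rad and z of foot_centre in the frame of jig between 0.0395 and 0.0445 m and x of foot_centre in the frame of jig between 0.0075 and 0.011 m and angle between the x axis of foot_centre and the x axis of jig, either way round below 0.02 rad and y of foot_centre in the frame of stop between -0.0695 and -0.066 m and contact force between foot and stop above 0.5 N), for 0.2 s.
At the end, for the whole second after the job is handed in: The foot lies flat on the jig board, within 1.5 mm of touching the dowels and within 1.5 mm of touching the end stop, square to the jig within 0.02 rad, at rest (angle between foot_centre's own z axis and vertical below 0.03 rad and z of foot_centre in the frame of jig between 0.0395 and 0.0445 m and x of foot_centre in the frame of jig between 0.0075 and 0.011 m and angle between the x axis of foot_centre and the x axis of jig, either way round below 0.02 rad and y of foot_centre in the frame of stop between -0.0695 and -0.066 m and linear speed of foot below 0.01 m/s).
It fails at once if the foot is pushed against a dowel or the end stop with more than 25 N (contact force between foot and dowel_right above 25 N or contact force between foot and dowel_left above 25 N or contact force between foot and stop above 25 N).
It fails at once if a bystander is moved by more than 15 mm (distance of any of hoop, thimble, spoon_rest, spool_tower, vial, button_jar, screwdriver from where it was at the start of the episode above 0.015 m).
It also fails if it takes over 69 s, if anything falls off the work surface, if the arm or the gripper's body presses on something with over 40 N, if the wrist force passes 120 N, or if a joint passes its speed limit or range.

## Working session

There is one attempt and no reset: what is moved stays moved. The work goes in short steps, Python scripts to look and compute and a tool call to move; the robot and the scene stay as the last step left them, time stands still between calls to the robot, and variables do not carry over. Pictures are saved under pics/ and viewed, at most 11 in all, crops included, and the job is handed in when it is done.

Besides the shell and the picture viewer there is one more tool, called after "Request:" by a JSON object that holds its "fn" and its "kwargs", one argument or row to a line. move_arm: Moves the arm, as the interface text tells. Its arguments: {"type":"object","properties":{"targets":{"type":"array","items":{"type":"array"}},"squeeze":{"type":"number"}},"required":["targets"]}

```bash
ls; mkdir -p pics
python3 - <<'E'
from workcell import env
import cv2,numpy as np
print(env.get_state())
for n in("scene","top"):
    p=env.read_camera(n); cv2.imwrite(f"pics/{n}.png",p["pixels"][:,:,::-1])
    print(n,p["fovy"],p["cx"],p["cy"],p["dist_coeffs"],np.round(p["extrinsics"],3).tolist())
    for t in["foot_centre","jig","dowel_right","stop","hoop","thimble","spoon_rest","spool_tower","vial","button_jar","screwdriver"]:
        print(t,[(np.round(d["centre"],3).tolist(),round(d["confidence"],2)) for d in env.landmark_of(t,p)[:5]])
E
```

```text
pics
{'clock': 0.0, 'joint_pos': array([ 9.79372633e-01,  3.14001818e-01,  4.49431845e-02,  1.30357456e+00,
       -1.73520207e-05,  1.43117689e+00]), 'qvel': array([-0.00063375, -0.00054768, -0.00111496,  0.0005278 ,  0.00282103,
       -0.00095486]), 'tau': array([ 5.59513428e-04, -4.80630434e+01,  2.98532510e+01,  1.93664973e-02,
       -5.95163829e-05,  7.33543658e-06]), 'tcp_pos': array([0.25077061, 0.51685917, 0.23039342]), 'orientation': array([-3.20177996e-04,  2.23985560e-01,  9.74592030e-01, -8.60858569e-04]), 'wrist_force': array([-0.52993824, -0.06839687,  0.2719942 ]), 'ft_torque': array([-0.04936723,  0.03540485,  0.00271891]), 'grip_force': 0.0, 'finger_gap': 0.08496821926960484}
scene 44.467387889097814 254.97676463160553 183.75868902727655 [-0.02150182  0.          0.          0.          0.        ] [[-0.04, 0.999, -0.016, -0.027], [-0.648, -0.014, 0.761, 0.32], [0.76, 0.041, 0.648, -1.959], [0.0, 0.0, 0.0, 1.0]]
foot_centre [([0.365, 0.627, 0.032], 0.87), ([0.304, 0.282, 0.029], 0.66), ([0.306, -0.169, 0.033], 0.58)]
jig [([0.572, -0.194, -0.0], 0.74)]
dowel_right 
[... 596 characters left out ...]
      ] [[-0.001, -1.0, -0.012, 0.082], [0.995, -0.002, 0.101, -0.532], [-0.101, -0.012, 0.995, -1.348], [0.0, 0.0, 0.0, 1.0]]
foot_centre [([0.363, 0.623, 0.028], 0.75), ([0.309, 0.28, 0.032], 0.67), ([0.488, 0.259, 0.033], 0.64)]
jig [([0.572, -0.194, 0.006], 0.88)]
dowel_right []
stop [([0.546, -0.091, 0.011], 0.45)]
hoop [([0.741, 0.209, -0.0], 0.51)]
thimble [([0.41, 0.049, -0.001], 0.55)]
spoon_rest [([0.384, -0.468, -0.002], 0.93), ([0.41, 0.046, -0.0], 0.45), ([0.49, 0.258, 0.033], 0.35)]
spool_tower [([0.601, -0.476, 0.001], 0.95), ([0.384, 0.464, 0.001], 0.35)]
vial [([0.729, 0.078, -0.001], 0.57)]
button_jar [([0.383, 0.463, 0.003], 0.58)]
screwdriver [([0.672, 0.45, -0.0], 0.78)]
```

View pics/top.png

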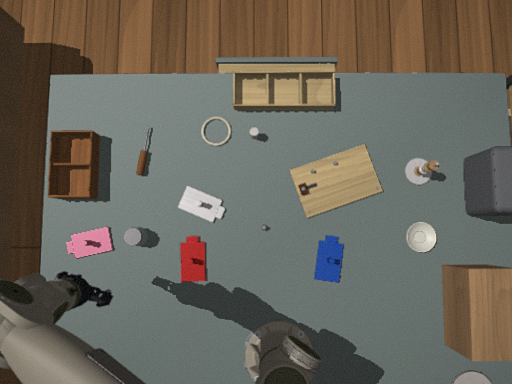

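View pics/scene.png

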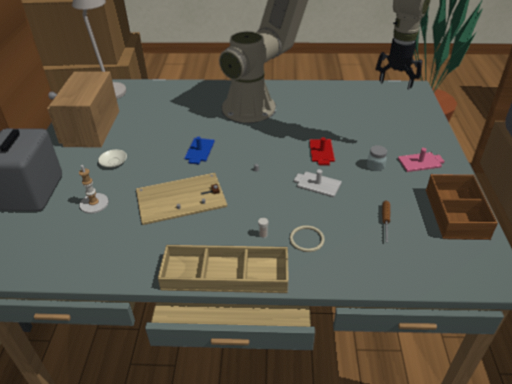

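```bash
cat > h.py <<'E'
from workcell import env
import cv2,numpy as np
from scipy.optimize import minimize
from scipy.spatial.transform import Rotation as R
def quat(q): return R.from_quat(np.roll(q,-1))
def cam(n):
    s=env.get_state(); p=env.read_camera(n)
    if n=="wrist":
        T=np.eye(4); T[:3,:3]=quat(s["orientation"]).as_matrix(); T[:3,3]=s["tcp_pos"]
        p["E"]=np.linalg.inv(T@p["mount"])
    else: p["E"]=np.array(p["extrinsics"])
    f=192/np.tan(np.radians(p["fovy"])/2); p["K"]=np.array([[f,0,p["cx"]],[0,f,p["cy"]],[0,0,1.]])
    return p
F=np.diag([1,-1,-1.])
def proj(p,X):
    C=F@p["E"][:3,:3]; t=F@p["E"][:3,3]
    return cv2.projectPoints(np.asarray(X,float).reshape(-1,1,3),cv2.Rodrigues(C)[0],t,p["K"],np.array(p["dist_coeffs"],float))[0][:,0]
def unproj(p,uv,z):
    d=cv2.undistortPoints(np.array(uv,float).reshape(-1,1,2),p["K"],np.array(p["dist_coeffs"],float))[:,0]
    C=F@p["E"][:3,:3]; t=F@p["E"][:3,3]; o=-C.T@t
    r=np.c_[d,np.ones(len(d))]@C
    return o+r*((z-o[2])/r[:,2])[:,None]
def box(x0,x1,y0,y1,z0,z1): return np.array([[x,y,z] for x in(x0,x1) for y in(y0,y1) for z in(z0,z1)])/1e3
a=np.linspace(0,2*np.pi,24)
def cyl(r,z0,z1,cx=0,cy=0): return np.array([[cx+r*np.cos(t),cy+r*np.sin(t),z] for t in a for z in(z0,z1)])/1e3
FOOT=[box(-40,40,-60,68,0,10),box(-20,20,-80,-60,0,10),cyl(9,10,60)]
JIG=[box(-85,85,-135,135,0,12)]
def place(P,x,y,th,z=0): return P@R.from_euler("z",th).as_matrix().T+[x,y,z]
def render(p,parts,q,z=0):
    m=np.zeros((384*4,512*4),np.uint8)
    for P in parts:
        h=cv2.convexHull(((proj(p,place(P,*q,z))+.5)*4-.5).astype(np.float32))
        cv2.fillConvexPoly(m,np.round(h*16).astype(int),255,shift=4)
    return cv2.resize(m,(512,384),interpolation=cv2.INTER_AREA)/255.
def fit(ps,masks,parts,q0,z=0):
    def c(v):
        q=(v[0]/1e3,v[1]/1e3,v[2]/50); e=0
        for p,m in zip(ps,masks):
            r=render(p,parts,q,z); e+=1-np.minimum(r,m).sum()/np.maximum(r,m).sum()
        return e
    v0=np.array([q0[0]*1e3,q0[1]*1e3,q0[2]*50])
    s=minimize(c,v0,method="Nelder-Mead",options=dict(initial_simplex=v0+np.r_[[[0]*3],np.eye(3)*8],xatol=.05,fatol=1e-4))
    return np.array([s.x[0]/1e3,s.x[1]/1e3,s.x[2]/50]),s.fun/len(ps)
def mask(p,t,near):
    best=None
    for d in env.regions_of(t,p):
        m=d["mask"]; u=m.nonzero(); c=np.array([u[1].mean(),u[0].mean()])
        e=np.hypot(*(c-proj(p,[near])[0]))
        if best is None or e<best[0]: best=(e,m,d["confidence"])
    if best: print(t,"pix off",round(best[0],1),"conf",round(best[2],2),"n",best[1].sum())
    return best[1].astype(float)
E
python3 - <<'E'
from h import *
T=cam("top"); mt=[mask(T,"foot_centre",[.488,.259,.01]),mask(T,"jig",[.572,-.194,.01])]
S=cam("scene"); ms=[mask(S,"foot_centre",[.488,.259,.01]),mask(S,"jig",[.572,-.194,.01])]
for i,(P,q0) in enumerate([(FOOT,(.488,.259,-.35)),(JIG,(.572,-.194,.3))]):
    for ps,mm in(([T],[mt[i]]),([S],[ms[i]]),([T,S],[mt[i],ms[i]])):
        q,e=fit(ps,mm,P,q0); print(np.round(q,4),round(np.degrees(q[2]),2),round(e,3))
cr=cv2.resize(T["pixels"][140:230,160:390],None,fx=3.4,fy=3.4,interpolation=cv2.INTER_CUBIC)
cv2.imwrite("pics/crop.png",cr[:,:,::-1])
E
```

```text
foot_centre pix off 1.8 conf 0.88 n 1048
jig pix off 0.6 conf 0.73 n 4077
foot_centre pix off 1.6 conf 0.8 n 765
jig pix off 1.8 conf 0.77 n 3034
[ 0.4924  0.256  -0.3999] -22.91 0.052
[ 0.4904  0.2562 -0.4212] -24.13 0.06
[ 0.4918  0.2564 -0.4145] -23.75 0.06
[ 0.5714 -0.1941  0.3307] 18.95 0.025
[ 0.5701 -0.1934  0.3205] 18.36 0.047
[ 0.571  -0.1938  0.3337] 19.12 0.037
```

View pics/crop.png

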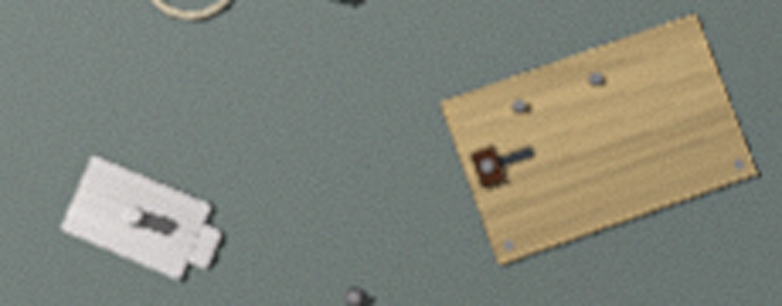

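Candidates (top image): pink (90,242), red (194,260), blue (329,259), silver (202,204). The silver one matches the description, and the crop confirms it: bare metal plate with post, tongue to the right.

```bash
cat >> h.py <<'E'
def go(x,y,z,yaw_deg):
    "shift/turn to TCP target, tool down, tool y axis at world yaw"
    s=env.get_state(); r=quat(s["orientation"])
    ty=np.radians(yaw_deg); Y=[np.cos(ty),np.sin(ty),0]; Z=[0,0,-1]
    M=np.c_[np.cross(Y,Z),Y,Z]
    d=r.inv().apply(np.array([x,y,z])-s["tcp_pos"])*1e3
    w=(r.inv()*R.from_matrix(M)).as_rotvec(degrees=True)/10
    print("shift",np.round(d,1),"turn",np.round(w,3),"t",round(s["clock"],2),"tcp",np.round(s["tcp_pos"],4),"F",np.round(s["wrist_force"],1))
E
python3 -c "
from h import *
go(.4918,.2564,.19,66.2)"
```

```text
shift [-330.5 -129.7   41.3] turn [ 0.001  0.    -0.209] t 1.5 tcp [0.2511 0.5173 0.2313] F [0.7 0.  0.2]
```

Request:
{"fn": "move_arm", "kwargs": {
  "targets": [
    [[-330, -130, 41], [0, 0, -0.2], -1],
    [[-330, -130, 41], [0, 0, -0.2], -1],
    [[-330, -130, 41], [0, 0, -0.2], -1],
    [[-330, -130, 41], [0, 0, -0.2], -1],
    [[-330, -130, 41], [0, 0, -0.2], -1]
  ]
}}

```text
clock: 2.12
tcp_pos: [0.4625, 0.2874, 0.1955]
orientation: [0.0, 0.207, 0.978, 0.0]
wrist_force: [0.2, 1.6, 0.1]
finger_gap: 0.0853
grip_force: 0.0
```

```bash
python3 -c "
from h import *
go(.4918,.2564,.19,66.2)"
```

```text
shift [-39.3 -16.5   5.5] turn [ 0.005  0.003 -0.008] t 2.12 tcp [0.4625 0.2874 0.1955] F [0.2 1.6 0.1]
```

Request:
{"fn": "move_arm", "kwargs": {
  "targets": [
    [[-39, -16, 5], [0, 0, 0], -1],
    [[-39, -16, 5], [0, 0, 0], -1],
    [[-39, -16, 5], [0, 0, 0], -1]
  ]
}}

```text
clock: 2.5
tcp_pos: [0.4901, 0.2585, 0.1904]
orientation: [-0.0, 0.207, 0.978, 0.0]
wrist_force: [0.4, -0.2, 0.5]
finger_gap: 0.0856
grip_force: 0.0
```

Run:
```python
from h import *
W=cam("wrist"); cv2.imwrite("pics/w1.png",W["pixels"][:,:,::-1])
m=mask(W,"foot_centre",[.4918,.2564,.01])
q,e=fit([W],[m],FOOT,(.4918,.2564,-.4145)); print(np.round(q,4),np.degrees(q[2]),e)
go(q[0],q[1],.016,90+np.degrees(q[2]))
```

```text
foot_centre pix off 3.1 conf 0.81 n 10259
[ 0.4911  0.2572 -0.3984] -22.82744819452833 0.016267994137618702
shift [ -2.2  -1.4 174.6] turn [ 0.002 -0.001 -0.097] t 2.6 tcp [0.4897 0.2593 0.1906] F [-0.7  0.5  0.5]
```

View pics/w1.png

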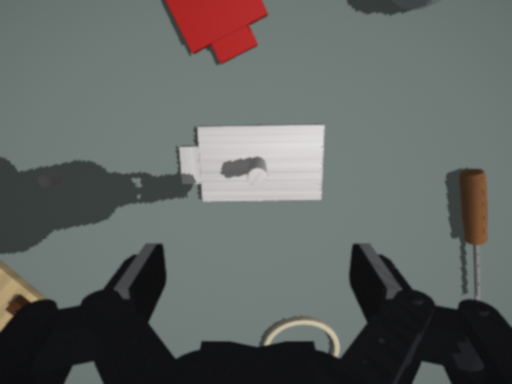

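The wrist view shows the plate at columns 197–323, rows 125–202, with the post at (257,174) between the fingers. The fit has 1.6 % error, so I'm descending.

Request:
{"fn": "move_arm", "kwargs": {
  "targets": [
    [[-2, -1.5, 60], [0, 0, -0.1], -1],
    [[-2, -1.5, 120], [0, 0, -0.1], -1],
    [[-2, -1.5, 155], [0, 0, -0.1], -1],
    [[-2, -1.5, 174], [0, 0, -0.1], -1],
    [[-2, -1.5, 174], [0, 0, -0.1], -1]
  ]
}}

```text
clock: 3.22
tcp_pos: [0.4895, 0.2569, 0.0151]
orientation: [-0.001, 0.197, 0.98, -0.001]
wrist_force: [0.7, 0.1, 0.2]
finger_gap: 0.0852
grip_force: 0.0
```

Request:
{"fn": "move_arm", "kwargs": {
  "targets": [
    [[0, 0, 0], [0, 0, 0], 1],
    [[0, 0, 0], [0, 0, 0], 1],
    [[0, 0, 0], [0, 0, 0], 1],
    [[0, 0, 0], [0, 0, 0], 1],
    [[0, 0, 0], [0, 0, 0], 1]
  ],
  "squeeze": 40
}}

```text
clock: 3.85
tcp_pos: [0.4921, 0.2564, 0.0172]
orientation: [0.001, 0.198, 0.98, 0.0]
wrist_force: [-1.8, -0.2, 7.1]
finger_gap: 0.017
grip_force: 38.9
```

Request:
{"fn": "move_arm", "kwargs": {
  "targets": [
    [[0, 0, -10], [0, 0, 0], 1],
    [[0, 0, -50], [0, 0, 0], 1],
    [[0, 0, -90], [0, 0, 0], 1],
    [[0, 0, -90], [0, 0, 0], 1]
  ]
}}

```text
clock: 4.35
tcp_pos: [0.494, 0.257, 0.1098]
orientation: [0.003, 0.198, 0.98, 0.002]
wrist_force: [0.2, 0.2, -2.2]
finger_gap: 0.0168
grip_force: 39.7
```

Run:
```python
from h import *
q=(.571,-.194,.3337)
p=place(np.array([[-.030,-.010,0]]),*q)[0]; print(p)
go(p[0],p[1],.11,90+np.degrees(q[2]))
```

```text
[ 0.5459303 -0.2132746  0.       ]
shift [-230.8 -413.    -0.8] turn [ 0.013  0.035 -4.201] t 4.35 tcp [0.494  0.257  0.1098] F [ 0.2  0.2 -2.2]
```

Request:
{"fn": "move_arm", "kwargs": {
  "targets": [
    [[-231, -413, -140], [0, 0, -4.2], 1],
    [[-231, -413, -140], [0, 0, -4.2], 1],
    [[-231, -413, -140], [0, 0, -4.2], 1],
    [[-231, -413, -140], [0, 0, -4.2], 1],
    [[-231, -413, -140], [0, 0, -4.2], 1]
  ]
}}

```text
clock: 4.97
tcp_pos: [0.5221, -0.0221, 0.1878]
orientation: [-0.001, -0.168, 0.986, 0.001]
wrist_force: [1.4, -0.1, -3.2]
finger_gap: 0.0172
grip_force: 39.8
```

Run:
```python
from h import *
go(0.5459,-.2133,.25,109.1)
```

```text
shift [  40.8 -188.3  -62.4] turn [ 0.009 -0.012  0.019] t 4.97 tcp [ 0.5221 -0.0221  0.1878] F [ 1.4 -0.1 -3.2]
```

Request:
{"fn": "move_arm", "kwargs": {
  "targets": [
    [[41, -188, -62], [0, 0, 0], 1],
    [[41, -188, -62], [0, 0, 0], 1],
    [[41, -188, -62], [0, 0, 0], 1],
    [[41, -188, -62], [0, 0, 0], 1],
    [[41, -188, -62], [0, 0, 0], 1]
  ]
}}

```text
clock: 5.6
tcp_pos: [0.5454, -0.2122, 0.2494]
orientation: [-0.001, -0.165, 0.986, 0.001]
wrist_force: [0.2, 0.8, -3.3]
finger_gap: 0.0172
grip_force: 40.1
```

Run:
```python
from h import *
W=cam("wrist"); cv2.imwrite("pics/w2.png",W["pixels"][:,:,::-1])
go(0.5459,-.2133,.25,109.1)
for t in("dowel_right","dowel_left","stop","jig"):
    print(t,[(np.round(d["centre"],4).tolist(),round(d["confidence"],2)) for d in env.landmark_of(t,W)[:4]])
```

```text
shift [ 0.1 -2.5 -0.7] turn [ 0.016 -0.01  -0.001] t 5.65 tcp [ 0.5451 -0.2109  0.2493] F [-0.5 -0.8 -3.2]
dowel_right []
dowel_left []
stop []
jig []
```

View pics/w2.png

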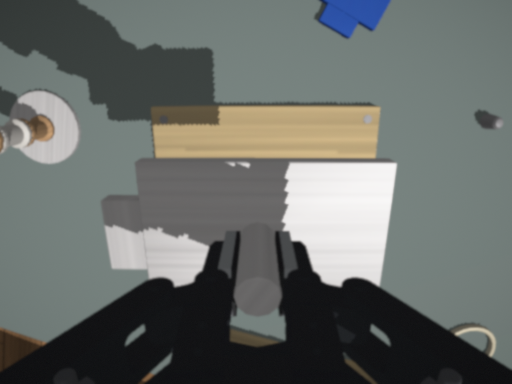

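Board −x edge at row 105 with corners at (152,106) and (379,106). The held foot hides the rest, so I'll shift outward to see the dowels and stop.

Request:
{"fn": "move_arm", "kwargs": {
  "targets": [
    [[-60, -2, 0], [0, 0, 0], 1],
    [[-110, -2, 0], [0, 0, 0], 1],
    [[-110, -2, 0], [0, 0, 0], 1],
    [[-110, -2, 0], [0, 0, 0], 1]
  ]
}}

```text
clock: 6.35
tcp_pos: [0.6502, -0.1763, 0.2502]
orientation: [-0.001, -0.167, 0.986, 0.0]
wrist_force: [-0.2, 0.5, -3.3]
finger_gap: 0.0172
grip_force: 40.0
```

Run:
```python
from h import *
W=cam("wrist"); 
s=env.get_state();print(np.round(s["tcp_pos"],4))
q=(.571,-.194,.3337)
im=cv2.resize(W["pixels"][:260,80:450],None,fx=2.1,fy=2.1,interpolation=cv2.INTER_CUBIC)
np.savez("w3.npz",E=W["E"],K=W["K"],dist_coeffs=W["dist_coeffs"],im=W["pixels"])
pts=place(np.array([[-85,-135,12],[-85,135,12],[85,135,12],[85,-135,12],[55,-15,26],[55,65,26]])/1e3,*q)
for u in proj(W,pts):
    print(np.round(u,1)); cv2.circle(im,tuple(np.int32((u-[80,0])*2.1)),3,(255,0,0),1)
cv2.imwrite("pics/w3.png",im[:,:,::-1])
for t in("dowel_right","dowel_left","stop","jig"):
    print(t,[(np.round(d["centre"],4).tolist(),round(d["confidence"],2)) for d in env.landmark_of(t,W)[:4]])
```

```text
[ 0.6498 -0.1768  0.2508]
[142.8   3.3]
[390.3   4.7]
[375.9 156.6]
[154.6 156. ]
[253.  132.8]
[322.8 133.1]
dowel_right [([0.624, -0.1871, 0.0147], 0.4)]
dowel_left [([0.6011, -0.1139, 0.0141], 0.6)]
stop [([0.546, -0.0905, 0.0111], 0.93)]
jig [([0.5685, -0.1961, 0.0041], 0.96)]
```

View pics/w3.png

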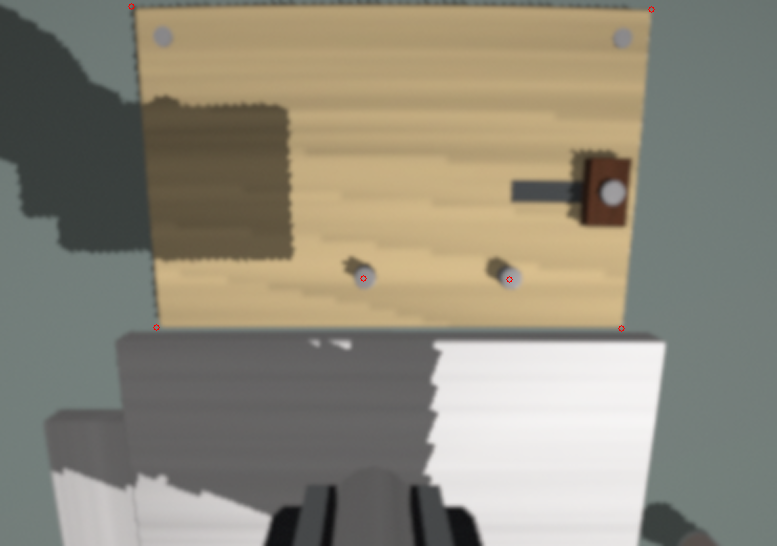

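Run:
```python
from h import *
d=np.load("w3.npz"); W=dict(E=d["E"],K=d["K"],dist_coeffs=d["dist_coeffs"])
q=np.array((.571,-.194,.3337)); Rz=R.from_euler("z",q[2]).as_matrix()
J=lambda X:(X-[q[0],q[1],0])@Rz
c=lambda u,v:(u/2.1+80,v/2.1)
for n,uv,z in[("face top",(588,192),.026),("face base",(582,192),.012),("back top",(629,192),.026),("dR",(364,277),.026),("dL",(510,277),.026)]:
    print(n,np.round(J(unproj(W,[c(*uv)],z))*1e3,1))
W2=cam("wrist"); s=env.get_state()
ms=[x for x in env.regions_of("foot_centre",W2)]
m=max(ms,key=lambda x:x["mask"].sum())["mask"].astype(float); print(len(ms),m.sum())
z0=s["tcp_pos"][2]-.017
import h
h_r=h.render
def rr(*a): r=h_r(*a); r[215:]=0; return r
h.render=rr; m[215:]=0
p=s["tcp_pos"]
for dz in(-.002,0,.002):
    f,e=fit([W2],[m],FOOT,(p[0],p[1],q[2]),z0+dz)
    print(dz,np.round(f,4),"off jig mm",np.round((f[:2]-p[:2])@Rz[:2,:2]*1e3,1),"yaw rel",round(np.degrees(f[2]-q[2]),2),e)
print("tool",np.round(quat(s["orientation"]).as_matrix(),3).tolist(), s["tcp_pos"])
```

```text
face top [[  8.2 104.   26. ]]
face base [[  8.4 105.   12. ]]
back top [[  7.8 126.1  26. ]]
dR [[ 54.  -14.6  26. ]]
dL [[53.6 64.9 26. ]]
1 31429.0
-0.002 [ 0.6491 -0.1793  0.335 ] off jig mm [-1.2 -1. ] yaw rel 0.08 0.006132395225768472
0 [ 0.6488 -0.1797  0.3339] off jig mm [-1.6 -1.3] yaw rel 0.01 0.010743525365853435
0.002 [ 0.6481 -0.1792  0.3338] off jig mm [-2.1 -0.6] yaw rel 0.0 0.023468954742705384
tool [[-0.945, -0.327, 0.001], [-0.327, 0.945, -0.0], [-0.001, -0.001, -1.0]] [ 0.64991079 -0.17801019  0.25169968]
```

```bash
cat >> h.py <<'E'
Q=(.571,-.194,.3337)
def gj(x,y,z):
    p=place(np.array([[x,y,0]])/1e3,*Q)[0]; go(p[0],p[1],z/1e3,90+np.degrees(Q[2]))
def js():
    s=env.get_state(); Rz=R.from_euler("z",Q[2]).as_matrix()
    print("jig tcp mm",np.round((s["tcp_pos"]-[Q[0],Q[1],0])@Rz*1e3,2),"F jig",np.round(s["wrist_force"]@Rz,2),"M",np.round(s["ft_torque"]@Rz,2),"gap",s["finger_gap"],"tilt",np.round(quat(s["orientation"]).as_matrix()[2],4),"t",s["clock"])
E
python3 -c "
from h import *
gj(-6,16,60);js()"
```

```text
shift [ 86.1  26.8 191.5] turn [-0.003  0.004 -0.005] t 6.7 tcp [ 0.65   -0.178   0.2516] F [-0.8  0.6 -1.3]
jig tcp mm [ 79.91 -10.82 251.58] F jig [-0.61  0.81 -1.25] M [-0.01 -0.01  0.06] gap 0.016810344171886857 tilt [-7.e-04 -5.e-04 -1.e+00] t 6.7
```

Request:
{"fn": "move_arm", "kwargs": {
  "targets": [
    [[60, 20, 0], [0, 0, 0], 1],
    [[86, 27, 30], [0, 0, 0], 1],
    [[86, 27, 90], [0, 0, 0], 1],
    [[86, 27, 150], [0, 0, 0], 1],
    [[86, 27, 190], [0, 0, 0], 1]
  ]
}}

```text
clock: 7.32
tcp_pos: [0.5587, -0.18, 0.0587]
orientation: [-0.001, -0.166, 0.986, 0.001]
wrist_force: [0.2, -0.3, -3.3]
finger_gap: 0.0167
grip_force: 40.0
```

Request:
{"fn": "move_arm", "kwargs": {
  "targets": [
    [[0, 0, 0], [0, 0, 0], 1],
    [[0, 0, 8], [0, 0, 0], 1],
    [[0, 0, 16], [0, 0, 0], 1],
    [[0, 0, 22], [0, 0, 0], 1],
    [[0, 0, 22], [0, 0, 0], 1]
  ]
}}

```text
clock: 7.95
tcp_pos: [0.5604, -0.1802, 0.0388]
orientation: [-0.0, -0.166, 0.986, 0.0]
wrist_force: [-0.2, -0.6, -3.3]
finger_gap: 0.0169
grip_force: 39.9
```

Run:
```python
from h import *
gj(-6,16,32);js()
W=cam("wrist"); cv2.imwrite("pics/w4.png",W["pixels"][:,:,::-1])
js()
```

```text
shift [ 0.5 -0.6  6.8] turn [ 0.001 -0.    -0.   ] t 7.95 tcp [ 0.5604 -0.1802  0.0388] F [-0.2 -0.6 -3.3]
jig tcp mm [-5.52 16.55 38.83] F jig [-0.38 -0.47 -3.32] M [-0.   -0.01 -0.06] gap 0.016859956770458314 tilt [ 1.e-04  2.e-04 -1.e+00] t 7.95
jig tcp mm [-5.44 16.45 39.01] F jig [ 1.13  0.15 -2.11] M [-0.   -0.06 -0.  ] gap 0.017122615825549376 tilt [-1.e-04  0.e+00 -1.e+00] t 8.0
```

View pics/w4.png

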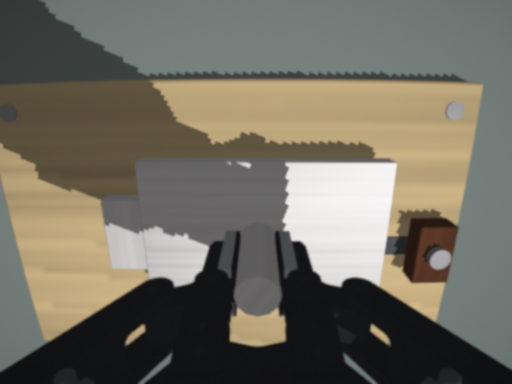

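Plate hovers over the board (right edge col ~388), with the stop face at col ~406. Descending by feel.

Request:
{"fn": "move_arm", "kwargs": {
  "targets": [
    [[0, 0, 3], [0, 0, 0], 1],
    [[0, 0, 5], [0, 0, 0], 1],
    [[0, 0, 5], [0, 0, 0], 1]
  ]
}}

```text
clock: 8.38
tcp_pos: [0.5603, -0.1802, 0.0336]
orientation: [-0.0, -0.166, 0.986, 0.0]
wrist_force: [0.1, -0.4, -2.2]
finger_gap: 0.0164
grip_force: 39.9
```

Request:
{"fn": "move_arm", "kwargs": {
  "targets": [
    [[0, 0, 1], [0, 0, 0], 1],
    [[0, 0, 1], [0, 0, 0], 1],
    [[0, 0, 1], [0, 0, 0], 1]
  ]
}}

```text
clock: 8.75
tcp_pos: [0.5605, -0.1803, 0.0329]
orientation: [0.0, -0.166, 0.986, 0.0]
wrist_force: [0.2, 0.0, -2.3]
finger_gap: 0.017
grip_force: 39.9
```

Request:
{"fn": "move_arm", "kwargs": {
  "targets": [
    [[0, 0, 1], [0, 0, 0], 1],
    [[0, 0, 1], [0, 0, 0], 1],
    [[0, 0, 1], [0, 0, 0], 1]
  ]
}}

```text
clock: 9.12
tcp_pos: [0.5605, -0.1802, 0.0319]
orientation: [0.0, -0.166, 0.986, 0.0]
wrist_force: [0.5, -0.2, -3.6]
finger_gap: 0.0168
grip_force: 39.9
```

Request:
{"fn": "move_arm", "kwargs": {
  "targets": [
    [[0, 0, 1], [0, 0, 0], 1],
    [[0, 0, 1], [0, 0, 0], 1],
    [[0, 0, 1], [0, 0, 0], 1]
  ]
}}

```text
clock: 9.5
tcp_pos: [0.5604, -0.1802, 0.0308]
orientation: [0.0, -0.166, 0.986, 0.0]
wrist_force: [0.8, 1.5, -3.2]
finger_gap: 0.0168
grip_force: 39.9
```

Request:
{"fn": "move_arm", "kwargs": {
  "targets": [
    [[0, 0, 0.7], [0, 0, 0], 1],
    [[0, 0, 0.7], [0, 0, 0], 1],
    [[0, 0, 0.7], [0, 0, 0], 1]
  ]
}}

```text
clock: 9.88
tcp_pos: [0.5604, -0.1802, 0.0302]
orientation: [0.0, -0.166, 0.986, 0.0]
wrist_force: [-0.1, 0.1, -2.8]
finger_gap: 0.0171
grip_force: 39.9
```

Request:
{"fn": "move_arm", "kwargs": {
  "targets": [
    [[0, 0, 0.7], [0, 0, 0], 1],
    [[0, 0, 0.7], [0, 0, 0], 1],
    [[0, 0, 0.7], [0, 0, 0], 1]
  ]
}}

```text
clock: 10.25
tcp_pos: [0.5604, -0.1803, 0.0294]
orientation: [-0.0, -0.166, 0.986, 0.0]
wrist_force: [0.6, 1.2, -2.0]
finger_gap: 0.0171
grip_force: 39.9
```

Request:
{"fn": "move_arm", "kwargs": {
  "targets": [
    [[0, 0, 0.5], [0, 0, 0], 1],
    [[0, 0, 0.5], [0, 0, 0], 1],
    [[0, 0, 0.5], [0, 0, 0], 1]
  ]
}}

```text
clock: 10.62
tcp_pos: [0.5605, -0.1803, 0.0293]
orientation: [0.0, -0.166, 0.986, -0.0]
wrist_force: [-1.8, 0.6, 1.5]
finger_gap: 0.0174
grip_force: 40.4
```

Request:
{"fn": "move_arm", "kwargs": {
  "targets": [
    [[0, 0, 0.5], [0, 0, 0], 1],
    [[0, 0, 0.5], [0, 0, 0], 1],
    [[0, 0, 0.5], [0, 0, 0], 1]
  ]
}}

```text
clock: 11.0
tcp_pos: [0.5605, -0.1803, 0.0292]
orientation: [0.0, -0.166, 0.986, -0.0]
wrist_force: [-3.3, 0.5, 5.4]
finger_gap: 0.017
grip_force: 40.9
```

Request:
{"fn": "move_arm", "kwargs": {
  "targets": [
    [[0, 0, -0.5], [0, 0, 0], 1],
    [[0, 0, -0.5], [0, 0, 0], 0.3],
    [[0, 0, -0.5], [0, 0, 0], 0.3],
    [[0, 0, -0.5], [0, 0, 0], 0.3],
    [[0, 0, -0.5], [0, 0, 0], 0.3]
  ],
  "squeeze": 25
}}

```text
clock: 11.62
tcp_pos: [0.5605, -0.1803, 0.0289]
orientation: [0.0, -0.166, 0.986, 0.0]
wrist_force: [0.2, 0.5, 0.4]
finger_gap: 0.0296
grip_force: 0.0
```

Request:
{"fn": "move_arm", "kwargs": {
  "targets": [
    [[0, 0, 0], [0, 0, 0], 1],
    [[0, 0, 0], [0, 0, 0], 1],
    [[0, 0, 0], [0, 0, 0], 1],
    [[0, 0, 0], [0, 0, 0], 1]
  ],
  "squeeze": 25
}}

```text
clock: 12.12
tcp_pos: [0.5605, -0.1804, 0.029]
orientation: [0.0, -0.166, 0.986, -0.0]
wrist_force: [1.0, -1.0, 0.0]
finger_gap: 0.0172
grip_force: 24.5
```

Run:
```python
from h import *
js()
```

```text
jig tcp mm [-5.43 16.32 29.01] F jig [ 0.59 -1.27  0.01] M [-0.06 -0.04 -0.03] gap 0.0172338127246777 tilt [-2.e-04 -1.e-04 -1.e+00] t 12.125
```

Request:
{"fn": "move_arm", "kwargs": {
  "targets": [
    [[-3, 0, 0], [0, 0, 0], 1],
    [[-6, 0, 0], [0, 0, 0], 1],
    [[-9, 0, 0], [0, 0, 0], 1],
    [[-11, 0, 0], [0, 0, 0], 1],
    [[-11, 0, 0], [0, 0, 0], 1]
  ]
}}

```text
clock: 12.75
tcp_pos: [0.5712, -0.1765, 0.029]
orientation: [0.0, -0.166, 0.986, 0.0]
wrist_force: [-0.6, -0.2, 1.0]
finger_gap: 0.0171
grip_force: 24.7
```

Run:
```python
from h import *
js()
```

```text
jig tcp mm [ 5.92 16.46 28.95] F jig [-0.63 -0.04  1.01] M [0.05 0.18 0.  ] gap 0.017118487601585554 tilt [-6.e-04  1.e-04 -1.e+00] t 12.75
```

Request:
{"fn": "move_arm", "kwargs": {
  "targets": [
    [[-1, 0, 0], [0, 0, 0], 1],
    [[-1, 0, 0], [0, 0, 0], 1],
    [[-1, 0, 0], [0, 0, 0], 1]
  ]
}}

```text
clock: 13.12
tcp_pos: [0.5718, -0.1763, 0.029]
orientation: [0.0, -0.166, 0.986, 0.0]
wrist_force: [-2.8, -0.4, 2.1]
finger_gap: 0.0173
grip_force: 24.7
```

Request:
{"fn": "move_arm", "kwargs": {
  "targets": [
    [[-0.6, 0, 0], [0, 0, 0], 1],
    [[-0.6, 0, 0], [0, 0, 0], 1],
    [[-0.6, 0, 0], [0, 0, 0], 1]
  ]
}}

```text
clock: 13.5
tcp_pos: [0.5723, -0.1762, 0.029]
orientation: [-0.0, -0.166, 0.986, 0.0]
wrist_force: [-2.8, -1.3, 2.6]
finger_gap: 0.0174
grip_force: 24.7
```

Request:
{"fn": "move_arm", "kwargs": {
  "targets": [
    [[-0.6, 0, 0], [0, 0, 0], 1],
    [[-0.6, 0, 0], [0, 0, 0], 1],
    [[-0.6, 0, 0], [0, 0, 0], 1]
  ]
}}

```text
clock: 13.88
tcp_pos: [0.573, -0.1759, 0.029]
orientation: [0.0, -0.166, 0.986, 0.0]
wrist_force: [-2.4, -0.9, 2.3]
finger_gap: 0.0174
grip_force: 24.7
```

Request:
{"fn": "move_arm", "kwargs": {
  "targets": [
    [[-0.6, 0, 0], [0, 0, 0], 1],
    [[-0.6, 0, 0], [0, 0, 0], 1],
    [[-0.6, 0, 0], [0, 0, 0], 1]
  ]
}}

```text
clock: 14.25
tcp_pos: [0.5736, -0.1757, 0.029]
orientation: [0.0, -0.166, 0.986, 0.0]
wrist_force: [-1.9, -0.7, 3.0]
finger_gap: 0.0171
grip_force: 24.8
```

Run:
```python
from h import *
js()
```

```text
jig tcp mm [ 8.4  16.43 28.96] F jig [-2.03 -0.01  2.95] M [ 0.05  0.41 -0.11] gap 0.017128652433863967 tilt [-2.e-04  0.e+00 -1.e+00] t 14.25
```

Request:
{"fn": "move_arm", "kwargs": {
  "targets": [
    [[-0.5, 0, 0], [0, 0, 0], 1],
    [[-0.5, 0, 0], [0, 0, 0], 1]
  ]
}}

```text
clock: 14.5
tcp_pos: [0.574, -0.1756, 0.029]
orientation: [0.0, -0.166, 0.986, 0.0]
wrist_force: [-2.2, -0.1, 2.4]
finger_gap: 0.0173
grip_force: 24.8
```

Request:
{"fn": "move_arm", "kwargs": {
  "targets": [
    [[-0.5, 0, 0], [0, 0, 0], 1],
    [[-0.5, 0, 0], [0, 0, 0], 1]
  ]
}}

```text
clock: 14.75
tcp_pos: [0.5745, -0.1754, 0.029]
orientation: [0.0, -0.166, 0.986, 0.0]
wrist_force: [-2.1, -1.3, 3.1]
finger_gap: 0.0176
grip_force: 24.8
```

Request:
{"fn": "move_arm", "kwargs": {
  "targets": [
    [[-0.5, 0, 0], [0, 0, 0], 1],
    [[-0.5, 0, 0], [0, 0, 0], 1]
  ]
}}

```text
clock: 15.0
tcp_pos: [0.5749, -0.1753, 0.029]
orientation: [-0.0, -0.166, 0.986, -0.0]
wrist_force: [-2.3, -1.4, 3.0]
finger_gap: 0.017
grip_force: 24.8
```

Run:
```python
from h import *
js()
```

```text
jig tcp mm [ 9.77 16.42 29.  ] F jig [-2.6  -0.53  3.03] M [-0.01  0.56  0.  ] gap 0.01696681802534744 tilt [ 1.e-04 -0.e+00 -1.e+00] t 15.0
```

Request:
{"fn": "move_arm", "kwargs": {
  "targets": [
    [[-0.5, 0, 0], [0, 0, 0], 1],
    [[-0.5, 0, 0], [0, 0, 0], 1]
  ]
}}

```text
clock: 15.25
tcp_pos: [0.575, -0.1752, 0.029]
orientation: [-0.0, -0.166, 0.986, -0.0]
wrist_force: [-5.1, -3.3, 5.0]
finger_gap: 0.0171
grip_force: 24.9
```

Request:
{"fn": "move_arm", "kwargs": {
  "targets": [
    [[-0.5, 0, 0], [0, 0, 0], 1],
    [[-0.5, 0, 0], [0, 0, 0], 1]
  ]
}}

```text
clock: 15.5
tcp_pos: [0.5751, -0.1753, 0.029]
orientation: [-0.001, -0.166, 0.986, -0.0]
wrist_force: [-5.0, -1.7, 5.6]
finger_gap: 0.0176
grip_force: 25.0
```

Run:
```python
from h import *
js()
T=cam("scene")
im=cv2.resize(T["pixels"][130:240,110:270],None,fx=4.5,fy=4.5,interpolation=cv2.INTER_CUBIC)
cv2.imwrite("pics/s5.png",im[:,:,::-1]); js()
```

```text
jig tcp mm [ 9.97 16.36 28.98] F jig [-5.33  0.01  5.59] M [-0.18  1.19  0.02] gap 0.01760714264249131 tilt [ 1.6e-03 -1.0e-04 -1.0e+00] t 15.5
jig tcp mm [ 9.97 16.36 28.96] F jig [-6.   -0.36  4.63] M [-0.16  1.18  0.06] gap 0.017474225428351142 tilt [ 1.5e-03 -1.0e-04 -1.0e+00] t 15.55
```

View pics/s5.png

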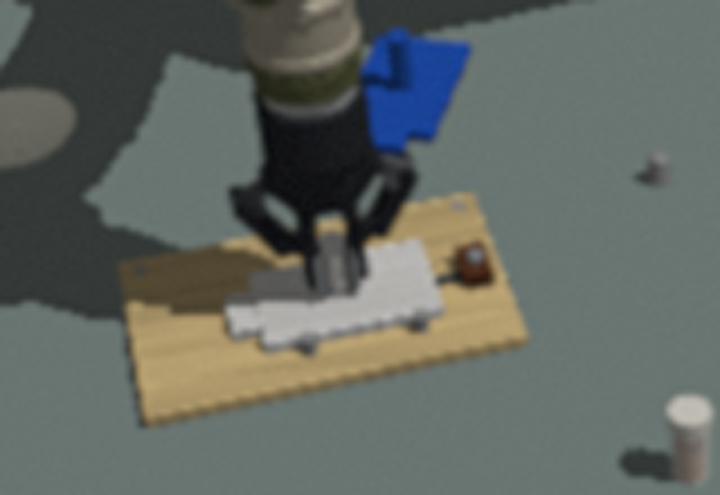

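The plate's long side is at both dowels ((308,345) and (418,322) in the crop), and contact shows at TCP x≈10. Pressing a bit more.

Request:
{"fn": "move_arm", "kwargs": {
  "targets": [
    [[-0.4, 0, 0], [0, 0, 0], 1],
    [[-0.4, 0, 0], [0, 0, 0], 1],
    [[-0.4, 0, 0], [0, 0, 0], 1]
  ]
}}

```text
clock: 15.92
tcp_pos: [0.5751, -0.1753, 0.029]
orientation: [-0.001, -0.166, 0.986, -0.0]
wrist_force: [-6.8, -2.9, 6.3]
finger_gap: 0.0175
grip_force: 25.1
```

Request:
{"fn": "move_arm", "kwargs": {
  "targets": [
    [[-0.4, 0, 0], [0, 0, 0], 1],
    [[-0.4, 0, 0], [0, 0, 0], 1],
    [[-0.4, 0, 0], [0, 0, 0], 1]
  ]
}}

```text
clock: 16.3
tcp_pos: [0.5751, -0.1753, 0.029]
orientation: [-0.001, -0.166, 0.986, -0.0]
wrist_force: [-8.2, -3.7, 6.7]
finger_gap: 0.0175
grip_force: 25.2
```

Run:
```python
from h import *
js()
```

```text
jig tcp mm [ 9.99 16.36 28.99] F jig [-9.   -0.81  6.71] M [-0.14  1.59  0.05] gap 0.01751116620539142 tilt [ 2.9e-03 -2.0e-04 -1.0e+00] t 16.3
```

Request:
{"fn": "move_arm", "kwargs": {
  "targets": [
    [[0, 1, -0.4], [0, 0, 0], 1],
    [[0, 3, -0.4], [0, 0, 0], 1],
    [[0, 5, -0.4], [0, 0, 0], 1],
    [[0, 5, -0.4], [0, 0, 0], 1]
  ]
}}

```text
clock: 16.8
tcp_pos: [0.5741, -0.1718, 0.0292]
orientation: [-0.001, -0.165, 0.986, -0.001]
wrist_force: [-5.2, -6.8, 2.7]
finger_gap: 0.0171
grip_force: 24.9
```

Run:
```python
from h import *
js()
```

```text
jig tcp mm [10.17 19.96 29.22] F jig [-7.15 -4.72  2.72] M [-0.86  1.62  0.  ] gap 0.017114271188812608 tilt [ 0.0028 -0.0025 -1.    ] t 16.8
```

Request:
{"fn": "move_arm", "kwargs": {
  "targets": [
    [[0, 2.5, 0], [0, 0, 0], 1],
    [[0, 5, 0], [0, 0, 0], 1],
    [[0, 7.5, 0], [0, 0, 0], 1],
    [[0, 9, 0], [0, 0, 0], 1],
    [[0, 9, 0], [0, 0, 0], 1]
  ]
}}

```text
clock: 17.42
tcp_pos: [0.5711, -0.1633, 0.0292]
orientation: [-0.001, -0.165, 0.986, -0.001]
wrist_force: [-6.6, -8.5, 2.2]
finger_gap: 0.0174
grip_force: 24.9
```

Run:
```python
from h import *
js()
W=cam("wrist"); cv2.imwrite("pics/w6.png",W["pixels"][:,:,::-1])
```

```text
jig tcp mm [10.17 28.98 29.21] F jig [-9.02 -5.89  2.25] M [-0.94  1.6   0.14] gap 0.017409173328885346 tilt [ 0.0028 -0.0025 -1.    ] t 17.425
```

View pics/w6.png

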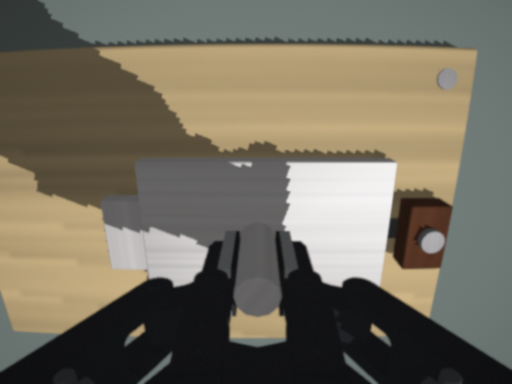

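The foot is square to the board; gap to the stop face is a few mm (col ~388 to ~397). Closing slowly.

Request:
{"fn": "move_arm", "kwargs": {
  "targets": [
    [[0, 1, 0], [0, 0, 0], 1],
    [[0, 2, 0], [0, 0, 0], 1],
    [[0, 3, 0], [0, 0, 0], 1],
    [[0, 3, 0], [0, 0, 0], 1]
  ]
}}

```text
clock: 17.98
tcp_pos: [0.5702, -0.1606, 0.0292]
orientation: [-0.001, -0.165, 0.986, -0.002]
wrist_force: [-4.8, -8.0, 2.4]
finger_gap: 0.0172
grip_force: 24.9
```

Request:
{"fn": "move_arm", "kwargs": {
  "targets": [
    [[0, 0.5, 0], [0, 0, 0], 1],
    [[0, 1, 0], [0, 0, 0], 1],
    [[0, 1, 0], [0, 0, 0], 1]
  ]
}}

```text
clock: 18.35
tcp_pos: [0.5699, -0.1598, 0.0292]
orientation: [-0.001, -0.165, 0.986, -0.002]
wrist_force: [-6.0, -7.6, 3.0]
finger_gap: 0.0172
grip_force: 24.9
```

Request:
{"fn": "move_arm", "kwargs": {
  "targets": [
    [[0, 0.5, 0], [0, 0, 0], 1],
    [[0, 1, 0], [0, 0, 0], 1],
    [[0, 1, 0], [0, 0, 0], 1]
  ]
}}

```text
clock: 18.73
tcp_pos: [0.5696, -0.1589, 0.0292]
orientation: [-0.001, -0.165, 0.986, -0.002]
wrist_force: [-6.3, -8.5, 1.6]
finger_gap: 0.0172
grip_force: 24.9
```

Run:
```python
from h import *
js()
```

```text
jig tcp mm [10.15 33.68 29.21] F jig [-8.77 -5.96  1.63] M [-1.01  1.66  0.01] gap 0.01722881702328488 tilt [ 0.0029 -0.003  -1.    ] t 18.725
```

Request:
{"fn": "move_arm", "kwargs": {
  "targets": [
    [[0, 0.5, 0], [0, 0, 0], 1],
    [[0, 1, 0], [0, 0, 0], 1],
    [[0, 1, 0], [0, 0, 0], 1]
  ]
}}

```text
clock: 19.1
tcp_pos: [0.5692, -0.1579, 0.0292]
orientation: [-0.001, -0.165, 0.986, -0.002]
wrist_force: [-6.6, -8.7, 2.2]
finger_gap: 0.0171
grip_force: 24.9
```

Request:
{"fn": "move_arm", "kwargs": {
  "targets": [
    [[0, 0.5, 0], [0, 0, 0], 1],
    [[0, 1, 0], [0, 0, 0], 1],
    [[0, 1, 0], [0, 0, 0], 1]
  ]
}}

```text
clock: 19.48
tcp_pos: [0.5689, -0.157, 0.0292]
orientation: [-0.001, -0.165, 0.986, -0.002]
wrist_force: [-5.7, -8.5, 2.5]
finger_gap: 0.0173
grip_force: 24.9
```

Request:
{"fn": "move_arm", "kwargs": {
  "targets": [
    [[0, 0.5, 0], [0, 0, 0], 1],
    [[0, 0.5, 0], [0, 0, 0], 1]
  ]
}}

```text
clock: 19.73
tcp_pos: [0.5688, -0.1565, 0.0292]
orientation: [-0.001, -0.165, 0.986, -0.002]
wrist_force: [-5.7, -9.1, 2.8]
finger_gap: 0.0171
grip_force: 24.9
```

Run:
```python
from h import *
js()
```

```text
jig tcp mm [10.17 36.16 29.23] F jig [-8.4  -6.7   2.82] M [-1.05  1.62  0.02] gap 0.01710380176722836 tilt [ 0.0028 -0.003  -1.    ] t 19.725
```

Request:
{"fn": "move_arm", "kwargs": {
  "targets": [
    [[0, 0.5, 0], [0, 0, 0], 1],
    [[0, 0.5, 0], [0, 0, 0], 1]
  ]
}}

```text
clock: 19.98
tcp_pos: [0.5686, -0.156, 0.0292]
orientation: [-0.001, -0.165, 0.986, -0.002]
wrist_force: [-6.1, -8.1, 2.4]
finger_gap: 0.0173
grip_force: 24.9
```

Request:
{"fn": "move_arm", "kwargs": {
  "targets": [
    [[0, 0.5, 0], [0, 0, 0], 1],
    [[0, 0.5, 0], [0, 0, 0], 1]
  ]
}}

```text
clock: 20.23
tcp_pos: [0.5685, -0.1556, 0.0292]
orientation: [-0.001, -0.165, 0.986, -0.002]
wrist_force: [-5.2, -7.9, 3.1]
finger_gap: 0.0173
grip_force: 24.9
```

Run:
```python
from h import *
js()
```

```text
jig tcp mm [10.17 37.12 29.24] F jig [-7.53 -5.73  3.08] M [-1.08  1.68  0.01] gap 0.0172827041373325 tilt [ 0.0028 -0.0031 -1.    ] t 20.225
```

Request:
{"fn": "move_arm", "kwargs": {
  "targets": [
    [[0, 0.5, 0], [0, 0, 0], 1],
    [[0, 0.5, 0], [0, 0, 0], 1]
  ]
}}

```text
clock: 20.48
tcp_pos: [0.5684, -0.1555, 0.0293]
orientation: [-0.001, -0.165, 0.986, -0.002]
wrist_force: [-5.0, -9.0, 2.6]
finger_gap: 0.0177
grip_force: 24.9
```

Request:
{"fn": "move_arm", "kwargs": {
  "targets": [
    [[0, 0.5, 0], [0, 0, 0], 1],
    [[0, 0.5, 0], [0, 0, 0], 1]
  ]
}}

```text
clock: 20.72
tcp_pos: [0.5685, -0.1555, 0.0294]
orientation: [-0.001, -0.165, 0.986, -0.003]
wrist_force: [-6.1, -11.5, 1.4]
finger_gap: 0.0173
grip_force: 24.9
```

Run:
```python
from h import *
js()
W=cam("wrist")
im=cv2.resize(W["pixels"][140:300,300:480],None,fx=3.3,fy=3.3,interpolation=cv2.INTER_CUBIC)
cv2.imwrite("pics/w7.png",im[:,:,::-1])
```

```text
jig tcp mm [10.2  37.2  29.39] F jig [-9.58 -8.89  1.38] M [-1.57  1.77  0.11] gap 0.01725432769113281 tilt [ 0.0029 -0.0048 -1.    ] t 20.725
```

View pics/w7.png

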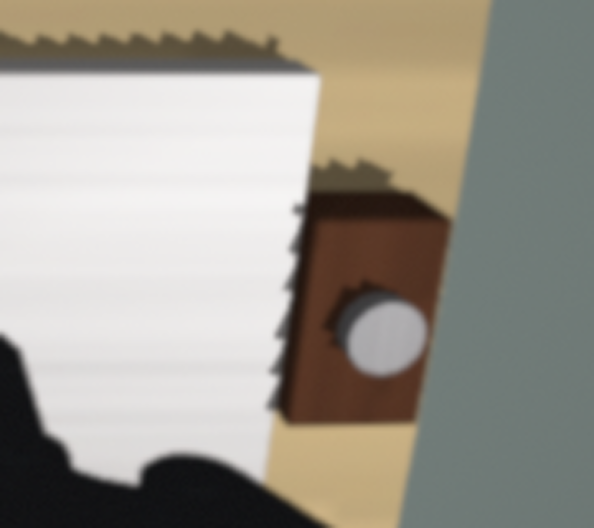

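Plate's square end is at the stop (col ~300 of the crop), and the y travel stalls at 37.2 mm with force rising. Pressing slightly and holding.

Request:
{"fn": "move_arm", "kwargs": {
  "targets": [
    [[0, 0.4, 0], [0, 0, 0], 1],
    [[0, 0.4, 0], [0, 0, 0], 1],
    [[0, 0.4, 0], [0, 0, 0], 1],
    [[0, 0.4, 0], [0, 0, 0], 1]
  ]
}}

```text
clock: 21.28
tcp_pos: [0.5685, -0.1555, 0.0294]
orientation: [-0.001, -0.165, 0.986, -0.003]
wrist_force: [-4.6, -11.9, 1.3]
finger_gap: 0.0173
grip_force: 24.9
```

Run:
```python
from h import *
js()
```

```text
jig tcp mm [10.22 37.24 29.43] F jig [-8.25 -9.71  1.25] M [-1.72  1.81  0.06] gap 0.017254357900208253 tilt [ 0.0028 -0.0054 -1.    ] t 21.275
```

Request:
{"fn": "move_arm", "kwargs": {
  "targets": [
    [[0.4, -0.4, 0], [0, 0, 0], 1],
    [[0.7, -0.8, 0], [0, 0, 0], 1],
    [[0.7, -0.8, 0], [0, 0, 0], 1]
  ]
}}

```text
clock: 21.65
tcp_pos: [0.5684, -0.1555, 0.0293]
orientation: [-0.0, -0.165, 0.986, -0.002]
wrist_force: [-4.1, -8.3, 1.2]
finger_gap: 0.0172
grip_force: 24.8
```

Run:
```python
from h import *
js()
```

```text
jig tcp mm [10.18 37.21 29.34] F jig [-6.56 -6.55  1.19] M [-1.27  1.34 -0.03] gap 0.017242242178089822 tilt [ 0.0015 -0.0039 -1.    ] t 21.65
```

Still seated and lighter. A little more relief, then open.

Request:
{"fn": "move_arm", "kwargs": {
  "targets": [
    [[0.7, -0.8, 0], [0, 0, 0], 1],
    [[0.7, -0.8, 0], [0, 0, 0], 1],
    [[0.7, -0.8, 0], [0, 0, 0], 0.6],
    [[0.7, -0.8, 0], [0, 0, 0], 0.4],
    [[0.7, -0.8, 0], [0, 0, 0], 0.3]
  ]
}}

```text
clock: 22.28
tcp_pos: [0.5685, -0.1536, 0.0292]
orientation: [0.001, -0.166, 0.986, 0.0]
wrist_force: [0.2, -0.6, -0.1]
finger_gap: 0.0298
grip_force: 0.0
```

Request:
{"fn": "move_arm", "kwargs": {
  "targets": [
    [[0, 0, 0], [0, 0, 0], 0.1],
    [[0, 0, 0], [0, 0, 0], 0.1]
  ]
}}

```text
clock: 22.52
tcp_pos: [0.5681, -0.1538, 0.0294]
orientation: [0.0, -0.166, 0.986, 0.0]
wrist_force: [-0.4, -0.2, 0.5]
finger_gap: 0.0381
grip_force: 0.0
```

Run:
```python
from h import *
js()
```

```text
jig tcp mm [10.46 38.94 29.36] F jig [-0.38 -0.04  0.54] M [-0.02  0.03 -0.01] gap 0.03806520085181816 tilt [-4.e-04  2.e-04 -1.e+00] t 22.525
```

Free. Retract straight up (fingers clear by ~10 mm each side) and look.

Request:
{"fn": "move_arm", "kwargs": {
  "targets": [
    [[0, 0, -20], [0, 0, 0], 0.1],
    [[0, 0, -60], [0, 0, 0], 0.1],
    [[0, 0, -120], [0, 0, 0], 0.1],
    [[-30, 0, -170], [0, 0, 0], 0.1],
    [[-30, 0, -170], [0, 0, 0], 0.1]
  ]
}}

```text
clock: 23.15
tcp_pos: [0.6006, -0.1448, 0.2048]
orientation: [0.005, -0.167, 0.986, -0.003]
wrist_force: [0.5, 1.1, -0.2]
finger_gap: 0.0386
grip_force: 0.0
```

Run:
```python
from h import *
W=cam("wrist"); js()
m=mask(W,"foot_centre",[.568,-.155,.022])
f,e=fit([W],[m],FOOT,(.568,-.155,Q[2]),.012)
Rz=R.from_euler("z",Q[2]).as_matrix()
print("post in jig",np.round((np.r_[f[:2],0]-[Q[0],Q[1],0])@Rz*1e3,1),"yaw rel",np.degrees(f[2]-Q[2]),e)
im=cv2.resize(W["pixels"][20:330,100:500],None,fx=1.9,fy=1.9,interpolation=cv2.INTER_CUBIC)
cv2.imwrite("pics/w8.png",im[:,:,::-1])
```

```text
jig tcp mm [ 42.07  37.93 201.64] F jig [-0.19  0.95  0.09] M [0.02 0.06 0.01] gap 0.038480879854338915 tilt [-0.0041 -0.0032 -1.    ] t 23.2
foot_centre pix off 5.1 conf 0.61 n 10913
post in jig [ 8.  35.8  0. ] yaw rel 0.18259216537530956 0.019445346353024973
```

View pics/w8.png

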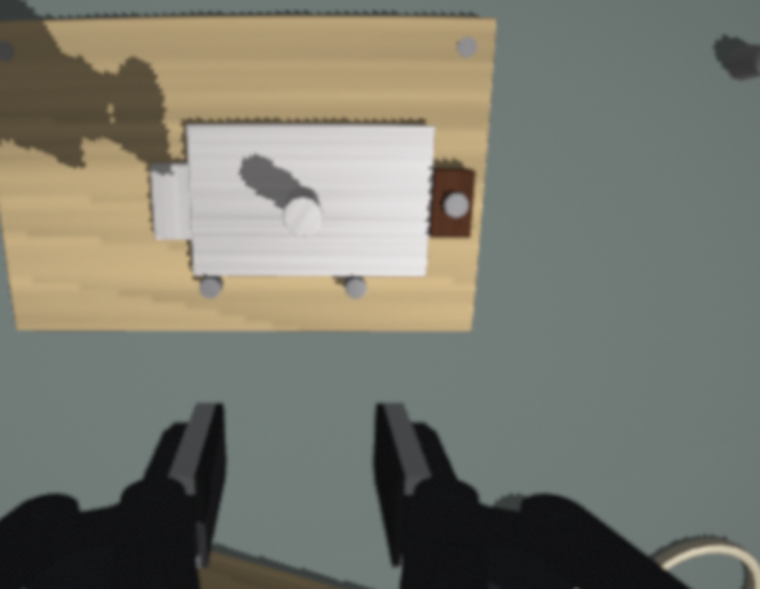

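The foot lies square, touching both dowels (210,285), (355,286) and the stop (432,200). The fitted post position (8.0, 35.8) matches the expected one (7.9, 36).

```bash
python3 -c "
from workcell import env
print(env.hand_in())"
```

```text
the job is handed in; nothing more can be done
None
```

The foot is handed in at about 23 s of the 69 s allowed: it lies flat and square against both dowels and the end stop in the last wrist picture, wrist force peaked near 13 N sideways, and no bystander was touched; the hand-in returned no verdict.

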